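# Swap the seasonings back onto their own coasters

### The job

The seasonings are standing on each other's coasters. Put each one upright in the middle of the coaster of its own colour: dark mill on dark brown, pale mill on cream, red-lidded jar on red, grey shaker on grey. Every coaster is taken, so park one on the empty white tile first to make room, and never let any of them topple.

Things in the scene. Friction and masses are not known exactly. Their poses are not given: they have to be found in the camera images.
- dark_mill_center (a point): dark brown wooden pepper mill with a small steel knob, 170 mm tall, 58 mm across at the foot, standing upright, 0.18 kg. Point: on its axis, half-way up (85 mm above its foot). Its round head, 48 mm across, spans 38 to 74 mm above this point and does not turn: a good grip from above is 45 mm above the point. z axis up.
- light_mill_center (a point): pale wooden mill of the same style, with a small steel knob, 145 mm tall, 58 mm across at the foot, standing upright, 0.18 kg. Point: on its axis, half-way up (72.5 mm above its foot). Its round head, 50 mm across, spans 33 to 61 mm above this point and does not turn: a good grip from above is 45 mm above the point. z axis up.
- red_jar_center (a point): glass jar with a red screw lid and red contents, 86 mm tall, 0.33 kg; 62 mm wide along its x axis and 70 mm along its y axis (the lid is round, 65 mm); grip it across its x axis, about 18 mm above the point. Point: on its axis, half-way up (43 mm above its foot). z axis up.
- shaker_center (a point): small grey shaker with a domed grey top, 90 mm tall, round, 44 mm across up to 74 mm height, 34 mm above that, 0.10 kg. Point: on its axis, half-way up (45 mm above its foot); a good grip is 12 mm above it. z axis up.
- coaster_brown_top (a point): dark brown round coaster, 108 mm across, 5 mm thick, with a thin trim line round its very edge; fixed to the table. Point: centre of its flat upper face, 5 mm above the table. Home of the dark brown mill. Not to be confused with the larger, plain black kettle base (150 mm across, 20 mm high) that lies empty near the middle of the table.
- coaster_cream_top (a point): pale cream round coaster, 108 mm across, 5 mm thick, with a thin trim line round its very edge; fixed to the table. Point: centre of its flat upper face, 5 mm above the table. Home of the pale wooden mill.
- coaster_red_top (a point): red round coaster, 108 mm across, 5 mm thick, with a thin trim line round its very edge; fixed to the table. Point: centre of its flat upper face, 5 mm above the table. Home of the jar with the red lid.
- coaster_grey_top (a point): grey round coaster, 108 mm across, 5 mm thick, with a thin trim line round its very edge; fixed to the table. Point: centre of its flat upper face, 5 mm above the table. Home of the grey shaker.
- tile_top (a point): plain white square tile, 100 x 100 mm, 5 mm thick, fixed to the table, empty at the start. Point: centre of its upper face, 5 mm above the table. (Tall neighbours to keep clear of: a kettle, 220 mm, at the back right corner of the table, and an oil bottle, 267 mm, on the back edge beside it.)
Mind the look-alikes: they are no part of the job. Of the things that look like the part that bears red_jar_center, the smaller one is meant.

How it is judged:
By the outcome, as a careful person would: the job done as asked, in the order asked, and still so for the second after the job is handed in, with the robot touching nothing.
It also fails if it takes over 134 s, if anything falls off the work surface, if the arm or the gripper's body presses on something with over 40 N, if the wrist force passes 120 N, or if a joint passes its speed limit or range.

### The arm

A 6-joint arm with a two-finger parallel gripper is mounted at the origin on a cart in front of the work surface, level with it; the furniture and walls round the work are solid. World frame = base frame: x ahead of the robot, y to its left, z up, the work surface at z = 0. Lengths are in m, angles in rad, forces in N, time in s.
With the tool pointing down it reaches from about 0.25 to 0.775 m from the base axis. Payload 4 kg.
Tool frame: the origin (TCP) lies midway between the tips of the shut fingers; the grasp point (between the pads) lies 19 mm behind it; z points along the fingers, x is the direction in which the jaws open and shut, and the axes are right-handed (so a half turn about z gives the same grasp; the last joint's range is limited). The gripper opens to 94 mm and grips with 3 to 60 N. Pads are 16 mm wide; open, the fingers measure 119 mm over their backs; the gripper's body (75 mm by 177 mm) begins 78 mm behind the grasp point.
Start: joints at [1.24, 0.087, 1.371, -0, 1.684, -0.103], TCP at [0.124, 0.536, 0.206] pointing down, gripper open.
Joint ranges: [-3.1, 3.1], [-0.76, 2.03], [0.27, 2.55], [-1.08, 4.22], [0.17, 2.65], [-2.57, 2.57]. Speed limits (rad/s): [2.79, 2.79, 3.14, 3.14, 3.14, 3.14].

### API

Orientations are given as [roll, pitch, yaw] about the fixed x, y, z axes, in that order (R = Rz(yaw) Ry(pitch) Rx(roll)).
In Python, from bench import robot, eyes, close_job gives the robot as it stands.
- The arm moves only by the shell command python3 -m jog 'ROWS'. ROWS is JSON, a list of rows, each a list of 3 entries, a list of its own where there are three numbers: the turn, a rotation vector about the tool's x, y, z in degrees, then the shift along the tool's x, y, z in mm, then the closure, from -1 (fully open) to 1 (shut). In form: [[[wx, wy, wz], [x, y, z], claw], ...]. A call has 1 to 5 rows; each row is the pose to reach, as a shift and turn from the pose commanded when the call began, along the tool's axes at that moment; what a row does not reach only later rows make up. A row lasts 1/10 s, in which the tool goes at most 50 mm and 8.59 degrees, less where a joint would pass 70% of its speed; a pose out of reach is approached as far as the arm can. A call with a gripper value outside its range is refused whole. The fingers move at their own pace and stop on an object; the grip force is fixed at half the most. Time passes only in rows, so rows that repeat a pose let the fingers close. It gives the time, the measured TCP pose, the force and the opening at its end, in the units of the state.
- robot.get_obs(): the state, without advancing time (a new reading comes with each control period).
- eyes.snapshot(name): name is "scene" or "top"; returns (picture, depth): 480x640x3 uint8, red, green, blue; 480x640 float32, m along the optical axis (not along the pixel's ray), 0 where there is no reading.
- eyes.camera_params(name): a dict with "mtx" (3x3 intrinsics, pixels), "world_to_cam" (4x4, takes a point from world to camera coordinates). Camera axes: x right, y up, looking along -z (the intrinsics and any distortion apply to the point x, -y, -z); pixel columns grow to the right and rows downward; lengths in m; the calibration is good to about 2 mm. A picture is of the moment at which its call begins. camera_params takes no time and is no camera call.
- close_job(): hands the job in, once; it reports no verdict.
The state is a dict: "time": time; "joint_positions": joint angles; "qvel": joint speeds; "joint_torque": joint torques, N m; "tool_pos": TCP position; "ee_rot": TCP orientation; "wrist_force": force on the tool from outside, world axes, zero at the start; "wrist_torque": the same for the moment, N m; "width": finger opening in m.
Only numpy, scipy, OpenCV 4.12 (cv2) and the standard library are available. Lean on these libraries where they do the work, as an engineer would, in place of code of your own. Each camera call takes 0.05 s, during which the arm holds its last target. There are 200 camera calls.

## Working session

There is one attempt and no reset: what is moved stays moved. The work goes in short steps, Python scripts to look and compute and a shell command to move; the robot and the scene stay as the last step left them, time stands still between calls to the robot, and variables do not carry over. Pictures are saved under pics/ and viewed, about 12 in all and at most 16, crops included, and the job is handed in when it is done.

```bash
ls; mkdir -p pics
python3 - <<'E'
from bench import robot, eyes
import cv2,numpy as np
print(robot.get_obs())
for n in("scene","top"):
    p,d=eyes.snapshot(n); np.savez(f"{n}0.npz",p=p,d=d); cv2.imwrite(f"pics/{n}0.png",p[...,::-1])
    print(n,eyes.camera_params(n))
E
```

```text
pics
{'time': 0.0, 'joint_positions': array([ 1.23992404e+00,  8.79238148e-02,  1.37223645e+00, -2.51895082e-05,
        1.68360417e+00, -1.03087416e-01]), 'qvel': array([ 1.56643271e-03,  4.75526115e-04, -5.67980999e-05,  2.03415908e-03,
       -1.89180246e-03, -4.09640509e-04]), 'joint_torque': array([ 7.77987952e-04, -3.40183282e+01, -3.02428830e+01,  7.19767506e-02,
        3.28085606e-02, -1.76854937e-04]), 'tool_pos': array([0.12402786, 0.53526868, 0.20433027]), 'ee_rot': array([-3.14139407e+00,  2.16282677e-03,  1.34300887e+00]), 'wrist_force': array([ 0.49943378,  0.24192499, -0.57078591]), 'wrist_torque': array([-0.03121897,  0.02964767, -0.00310899]), 'width': 0.0938245521179568}
scene {'mtx': array([[472.89249926,   0.        , 326.02361842],
       [  0.        , 472.89249926, 238.45508109],
       [  0.        ,   0.        ,   1.        ]]), 'world_to_cam': array([[ 0.82433746, -0.56607529,  0.00514982, -0.4047308 ],
       [ 0.4129028 ,  0.60745621,  0.67860757, -0.25611599],
       [-0.38727127, -0.55727527,  0.73448298, -0.73400297],
       [ 0.        ,  0.        ,  0.        ,  1.        ]])}
top {'mtx': array([[433.11925127,   0.        , 322.49632619],
       [  0.        , 433.11925127, 234.2652285 ],
       [  0.        ,   0.        ,   1.        ]]), 'world_to_cam': array([[ 0.01743602, -0.99960671,  0.02196403, -0.01132693],
       [ 0.99859592,  0.018509  ,  0.04963478, -0.50429582],
       [-0.05002179,  0.02106776,  0.9985259 , -0.90398387],
       [ 0.        ,  0.        ,  0.        ,  1.        ]])}
```

View pics/scene0.png

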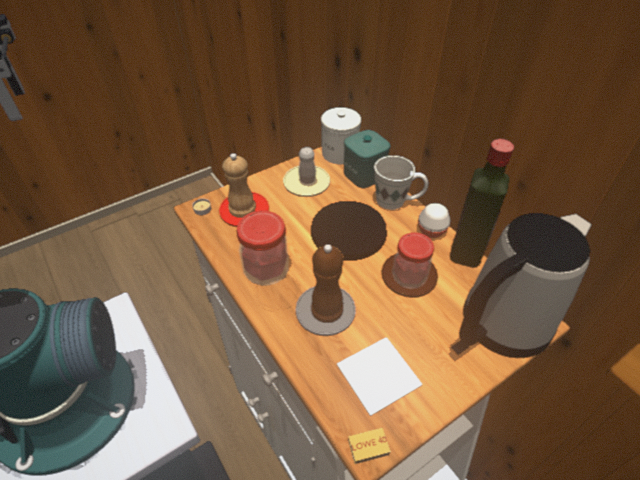

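View pics/top0.png

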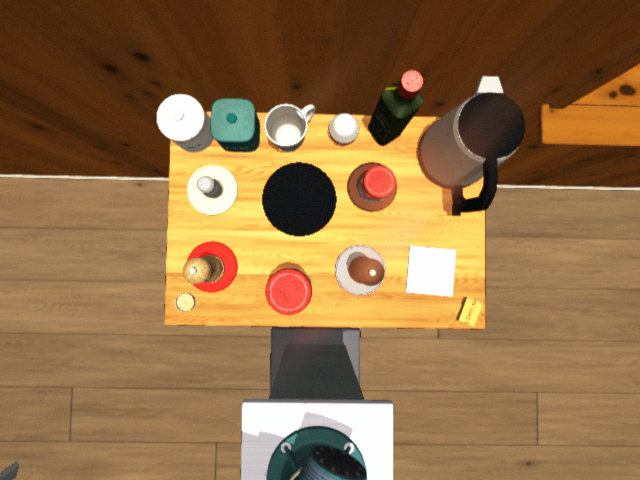

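```bash
cat > lib.py <<'E'
import numpy as np, cv2
from bench import robot, eyes
P={n:eyes.camera_params(n) for n in("scene","top")}
def ray(n,px):
    K,T=P[n]["mtx"],P[n]["world_to_cam"]; R,t=T[:3,:3],T[:3,3]
    q=np.atleast_2d(np.asarray(px,float))
    d=np.c_[(q[:,0]-K[0,2])/K[0,0],-(q[:,1]-K[1,2])/K[1,1],-np.ones(len(q))]
    return -R.T@t, d@R
def plane(n,px,z):
    c,d=ray(n,px); return c+d*((z-c[2])/d[:,2])[:,None]
def tri(ps,pt):
    c1,d1=ray("scene",ps); c2,d2=ray("top",pt); d1=d1[0];d2=d2[0]
    s=np.linalg.lstsq(np.c_[d1,-d2],c2-c1,rcond=None)[0]
    a,b=c1+s[0]*d1,c2+s[1]*d2; return (a+b)/2,np.linalg.norm(a-b)
def proj(n,X):
    K,T=P[n]["mtx"],P[n]["world_to_cam"]; c=T[:3,:3]@X+T[:3,3]
    return K[0,0]*c[0]/-c[2]+K[0,2],K[1,1]*-c[1]/-c[2]+K[1,2]
def sheet(pics,out):   # pics: list of (img,cx,cy), 100x75 crops at 4x, 2x2
    t=[cv2.resize(im[max(y-37,0):max(y-37,0)+75,max(x-50,0):max(x-50,0)+100,::-1],(400,300),interpolation=cv2.INTER_CUBIC) for im,x,y in pics]
    cv2.imwrite(out,np.vstack([np.hstack(t[:2]),np.hstack(t[2:])]))
E
python3 - <<'E'
from lib import *
s=np.load("scene0.npz")["p"];t=np.load("top0.npz")["p"]
sheet([(s,328,285),(s,238,190),(s,410,265),(s,308,175)],"pics/cs.png")
sheet([(t,362,270),(t,208,268),(t,373,187),(t,210,190)],"pics/ct.png")
E
```

```text
(no output)
```

View pics/cs.png

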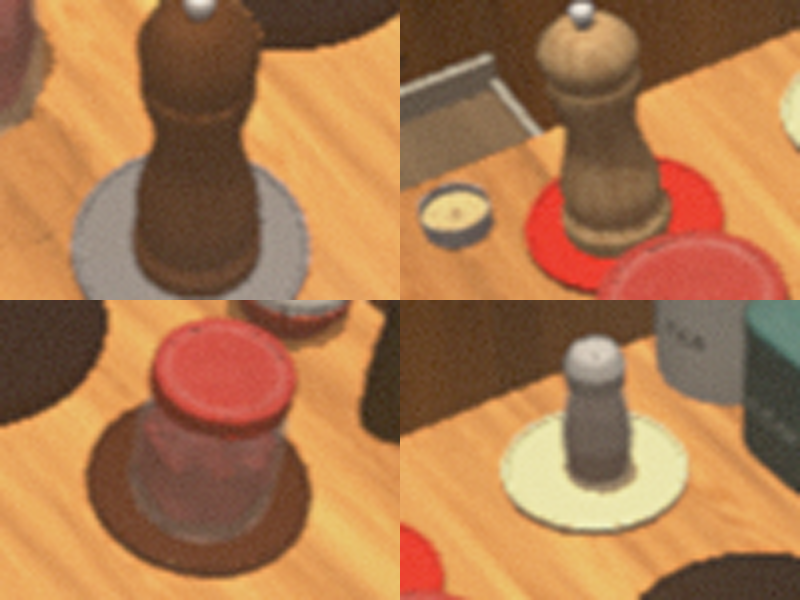

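View pics/ct.png

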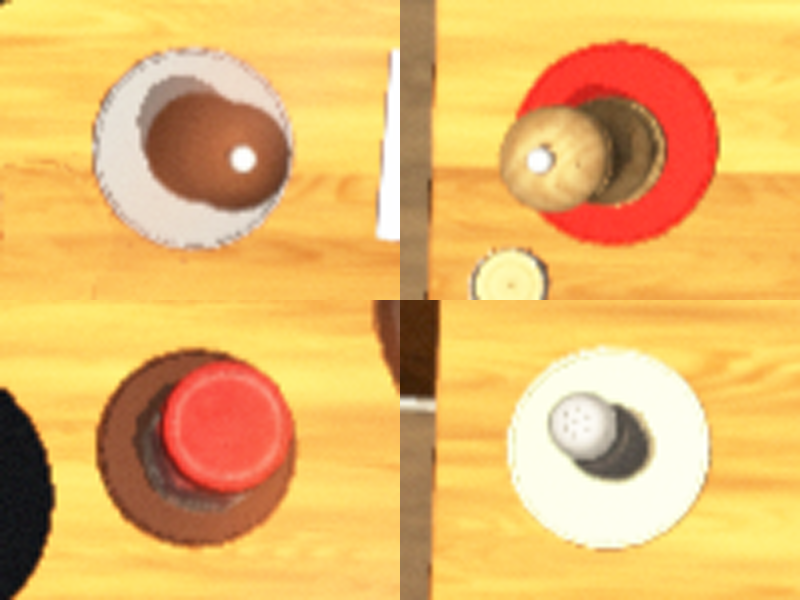

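Run:
```python
from lib import *
from scipy.optimize import least_squares
for n,a,b in [("dark knob",(327.3,247.5),(372.7,272.5)),("light knob",(233,156.2),(193,271)),("jar lid",(416.2,246),(380,181.7)),("shaker",(307.2,151),(206,184.2))]:
    X,e=tri(a,b); print(n,X.round(4),"gap",round(e,4))
t=np.load("top0.npz")["p"];h=cv2.cvtColor(t,cv2.COLOR_RGB2HSV); s0=np.load("scene0.npz")
td=np.load("top0.npz")["d"]
def reg(x,y,r):
    m=np.zeros(t.shape[:2],np.uint8); cv2.circle(m,(x,y),r,255,-1); return m
def circ(name,m):
    c=max(cv2.findContours(m,cv2.RETR_EXTERNAL,cv2.CHAIN_APPROX_NONE)[0],key=cv2.contourArea)[:,0]
    w=plane("top",c,.005)[:,:2]
    f=least_squares(lambda p:np.hypot(*(w-p[:2]).T)-p[2],[*w.mean(0),.054],loss="soft_l1",f_scale=.001).x
    print(name,f.round(4),proj("top",np.r_[f[:2],.005]))
for n,(x,y),lo,hi in [("grey",(360,270),(0,0,110),(180,70,255)),("red",(212,267),(0,200,120),(8,255,255)),("brown",(373,187),(0,60,30),(14,255,130)),("cream",(212,190),(0,0,200),(60,60,255)),("tile",(432,272),(0,0,200),(180,60,255))]:
    m=cv2.inRange(h,lo,hi)
    if n=="red": m|=cv2.inRange(h,(172,200,120),(180,255,255))
    m&=reg(x,y,32 if n!="tile" else 38)
    if n=="tile":
        c=max(cv2.findContours(m,0,1)[0],key=cv2.contourArea); r=cv2.minAreaRect(c); print(n,plane("top",r[0],.005),r[1:])
    else: circ(n,cv2.morphologyEx(m,cv2.MORPH_CLOSE,np.ones((3,3))))
# two-view heights for tile centre
# jar depth points
def cloud(n,d,x0,x1,y0,y1):
    v,u=np.mgrid[y0:y1,x0:x1]; px=np.c_[u.ravel(),v.ravel()]; dd=d[y0:y1,x0:x1].ravel()
    c,r=ray(n,px); return (c+r*dd[:,None])[dd>0],px[dd>0]
A,_=cloud("scene",s0["d"],385,440,230,295); B,_=cloud("top",td,345,400,160,212)
for nm,C in(("scene",A),("top",B)):
    for z0,z1 in((.012,.03),(.03,.05),(.05,.068),(.072,.086),(.088,.1)):
        k=C[(C[:,2]>z0)&(C[:,2]<z1)]; 
        if len(k)>5: print(nm,z0,len(k),np.percentile(k,[2,50,98],axis=0)[:,:2].round(3).tolist())
np.save("jar.npy",A)
```

```text
dark knob [ 0.4316 -0.0877  0.1729] gap 0.0007
light knob [0.4281 0.2307 0.1465] gap 0.001
jar lid [ 0.6067 -0.1121  0.0887] gap 0.0022
shaker [0.5942 0.2254 0.0925] gap 0.0027
grey [ 0.4305 -0.0832  0.051 ] (np.float64(359.8057883276154), np.float64(269.7906239748903))
red [0.4327 0.2305 0.0511] (np.float64(211.76944016874415), np.float64(266.26545044609935))
brown [ 0.614  -0.1065  0.0321] (np.float64(371.7278569973516), np.float64(184.4614136033831))
cream [0.5957 0.2357 0.0523] (np.float64(211.63560607109338), np.float64(189.6346549642925))
tile [[ 0.43143444 -0.23505112  0.005     ]] ((46.80698013305664, 47.35019302368164), 5.19442892074585)
scene 0.012 331 [[0.575, -0.145], [0.595, -0.119], [0.715, -0.007]]
scene 0.03 269 [[0.575, -0.145], [0.586, -0.131], [0.71, -0.069]]
scene 0.05 255 [[0.575, -0.145], [0.584, -0.131], [0.628, -0.092]]
scene 0.072 133 [[0.575, -0.145], [0.585, -0.131], [0.616, -0.102]]
scene 0.088 796 [[0.576, -0.142], [0.605, -0.114], [0.635, -0.085]]
top 0.012 45 [[0.574, -0.118], [0.582, -0.086], [0.612, -0.077]]
top 0.03 51 [[0.573, -0.119], [0.581, -0.087], [0.612, -0.077]]
top 0.05 62 [[0.574, -0.121], [0.581, -0.089], [0.613, -0.077]]
top 0.072 31 [[0.574, -0.134], [0.582, -0.093], [0.628, -0.079]]
top 0.088 795 [[0.577, -0.139], [0.606, -0.11], [0.634, -0.081]]
```

Run:
```python
from lib import *
from scipy.optimize import least_squares
def cloud(n,x0,x1,y0,y1):
    d=np.load(n+"0.npz")["d"]; v,u=np.mgrid[y0:y1,x0:x1]; px=np.c_[u.ravel(),v.ravel()]; dd=d[y0:y1,x0:x1].ravel()
    c,r=ray(n,px); return (c+r*dd[:,None])[dd>0]
A=cloud("scene",385,440,230,295); B=cloud("top",345,400,160,212)
for z0,z1 in((.015,.035),(.035,.06),(.015,.06),(.07,.086)):
    f=lambda C:C[(C[:,2]>z0)&(C[:,2]<z1)&(np.hypot(C[:,0]-.606,C[:,1]+.111)<.042)]
    k=np.vstack([f(A),f(B)])[:,:2]
    def res(p,a=.031,b=.035):
        c,s=np.cos(p[2]),np.sin(p[2]);q=(k-p[:2])@np.array([[c,-s],[s,c]])
        return (np.hypot(q[:,0]/a,q[:,1]/b)-1)*.033
    for y0 in(0,.8,1.57,-.8):
        r=least_squares(res,[.606,-.111,y0],loss="soft_l1",f_scale=.001); print(z0,z1,len(k),r.x.round(4),r.cost*1e3)
    r=least_squares(lambda p:res(p,p[3],p[4]),[.606,-.111,r.x[2],.031,.035],loss="soft_l1",f_scale=.001);print("free",r.x.round(4))
    a=np.arctan2(k[:,1]+.111,k[:,0]-.6065);rr=np.hypot(k[:,1]+.111,k[:,0]-.6065)
    print([(int(np.degrees(w)),round(float(np.median(rr[abs(a-w)<.13])),4)) for w in np.arange(-3.1,3.2,.26) if (abs(a-w)<.13).sum()>2])
print(plane("top",(372.25,186.9),.005))
```

```text
0.015 0.035 313 [ 0.6091 -0.1101 -0.8175] 0.27352856971635126
0.015 0.035 313 [ 0.6091 -0.1101 -0.8175] 0.2735285695614322
0.015 0.035 313 [ 0.6091 -0.1101  2.3237] 0.2735285698384016
0.015 0.035 313 [ 0.6091 -0.1101 -0.8175] 0.2735285703796551
free [ 0.6102 -0.1101 -1.0331  0.0326  0.0352]
[(-177, 0.0307), (-162, 0.0329), (-147, 0.0318), (-132, 0.0302), (-118, 0.0318), (-103, 0.0342), (-88, 0.0328), (-73, 0.0315), (-58, 0.0325), (-43, 0.035), (90, 0.0319), (105, 0.0309), (120, 0.0317), (135, 0.0341), (150, 0.031), (165, 0.0295), (179, 0.0292)]
0.035 0.06 378 [ 0.6097 -0.1101 -0.982 ] 0.31488734349246267
0.035 0.06 378 [ 0.6097 -0.1101  2.1591] 0.31488734211437464
0.035 0.06 378 [ 0.6097 -0.1101  2.1591] 0.31488734244344957
0.035 0.06 378 [ 0.6097 -0.1101 -0.982 ] 0.31488734322139794
free [ 0.6111 -0.1097 -1.1058  0.0327  0.036 ]
[(-177, 0.0306), (-162, 0.0329), (-147, 0.0314), (-132, 0.0302), (-118, 0.031), (-103, 0.0339), (-88, 0.0329), (-73, 0.0317), (-58, 0.0323), (-43, 0.0349), (90, 0.0328), (105, 0.0311), (120, 0.0318), (135, 0.0336), (150, 0.0309), (165, 0.029), (179, 0.0293)]
[... 403 characters left out ...]
, 0.0316), (-58, 0.0324), (-43, 0.0349), (75, 0.0346), (90, 0.0326), (105, 0.031), (120, 0.0317), (135, 0.0337), (150, 0.031), (165, 0.0293), (179, 0.0292)]
0.07 0.086 198 [ 0.6086 -0.1118  0.9563] 0.1564107003965652
0.07 0.086 198 [ 0.6086 -0.1118  0.9563] 0.15641070038898053
0.07 0.086 198 [ 0.6086 -0.1118  0.9566] 0.15641070062968893
0.07 0.086 198 [ 0.6086 -0.1118  0.9563] 0.15641070074786925
free [ 0.6093 -0.1109  1.1237  0.0326  0.0343]
[(-177, 0.0317), (-162, 0.0306), (-147, 0.0307), (-132, 0.0302), (-118, 0.0314), (-103, 0.0317), (-88, 0.0326), (-73, 0.0335), (60, 0.033), (105, 0.033), (120, 0.0325), (150, 0.0307), (165, 0.0319), (179, 0.0311)]
[[ 0.60878592 -0.10767316  0.005     ]]
```

```bash
cat >> lib.py <<'E'
def cloud(n,d):
    v,u=np.mgrid[:480,:640]; px=np.c_[u.ravel(),v.ravel()]; dd=d.ravel()
    c,r=ray(n,px); return (c+r*dd[:,None])[dd>0]
def go(x,y,z,yaw=90):
    o=robot.get_obs(); r,p,w=o["ee_rot"]; t=o["tool_pos"]
    from scipy.spatial.transform import Rotation as R
    A=R.from_euler("xyz",o["ee_rot"]); G=R.from_euler("xyz",[np.pi,0,np.radians(yaw)])
    print("t",round(o["time"],2),"pos",t.round(4),"yaw",round(np.degrees(w),2),"w",round(o["width"],4),"F",o["wrist_force"].round(1),
     "| turn",np.degrees((A.inv()*G).as_rotvec()).round(2),"shift mm",(A.inv().apply(np.array([x,y,z])-t)*1e3).round(1))
E
python3 - <<'E'
from lib import *
C=np.vstack([cloud(n,np.load(n+"0.npz")["d"]) for n in("scene","top")])
k=C[(C[:,2]>.02)&(C[:,0]>.3)&(C[:,0]<.84)&(abs(C[:,1])<.42)]
for x in np.arange(.8,.3,-.04):
    print(f"{x:.2f}",*[f"{int(1e3*np.percentile(q[:,2],99)) if len(q:=k[(abs(k[:,0]-x)<.02)&(abs(k[:,1]-y)<.02)])>4 else 0:4d}" for y in np.arange(.32,-.37,-.04)])
print("y:",np.arange(.32,-.37,-.04).round(2))
go(.4316,-.0877,.206)
E
```

```text
0.80  378  380  376  374  385  397  409  420  433  446  460  471  483  495  474  407  405  408
0.76  383  385  388  389  391  394  402  413  427  442  456  470  482  492  464  412  415  417
0.72  107  119  108  107  109   95   86   96   54   65  194  269  268  174  220  221  220  201
0.68  106  107  105   97   97   95   95   96    0   42    0  195    0  192  220  222  221  207
0.64    0    0    0    0    0   24   24   23   23    0   93   94    0  141  218  220  219  181
0.60    0    0   97   93    0   24   24   23   24   23   94   93   93    0  121  217  133    0
0.56    0    0   86   55    0   23   23   23   24   23   92   93    0    0    0  213    0    0
0.52    0    0    0    0    0   24   24   24   24    0    0    0    0    0    0    0    0    0
0.48    0    0    0    0    0    0    0    0    0    0    0    0    0    0    0    0    0    0
0.44    0    0  152  139    0    0  118  118    0    0  176  163    0    0    0    0    0    0
0.40    0    0  139  136    0  117  118  117  115    0  163  157    0    0    0    0    0    0
0.36    0    0    0    0    0  115  118  117  112    0    0    0    0    0    0    0   21    0
0.32    0    0    0    0    0    0    0    0    0    0    0    0    0    0    0    0    0    0
y: [ 0.32  0.28  0.24  0.2   0.16  0.12  0.08  0.04  0.   -0.04 -0.08 -0.12
 -0.16 -0.2  -0.24 -0.28 -0.32 -0.36]
t 0.1 pos [0.1241 0.5353 0.2044] yaw 76.95 w 0.094 F [ 0.2 -0.2 -1. ] | turn [ -0.02   0.11 -13.05] shift mm [-537.5  440.3   -0.6]
```

```bash
python3 -m jog '[[[0,0,-6.5],[-35,28,0],-1],[[0,0,-13.05],[-70,57,0],-1],[[0,0,-13.05],[-105,85,0],-1],[[0,0,-13.05],[-140,114,0],-1],[[0,0,-13.05],[-175,142,0],-1]]'
python3 - <<'E'
from lib import *
go(.4316,-.0877,.206)
for n in P:
    C=np.load(n+"0.npz")["d"]; W=cloud(n,C)
    for nm,x,y in(("tile",.431,-.235),("grey",.43,-.13),("red",.433,.19),("cream",.56,.236),("brown",.655,-.107)):
        k=W[(np.hypot(W[:,0]-x,W[:,1]-y)<.008)]; print(n,nm,np.median(k[:,2]).round(4))
E
```

```text
time: 0.6
tool_pos: [0.2232, 0.3314, 0.2049]
ee_rot: [-3.141, 0.001, 1.572]
wrist_force: [0.8, -0.4, 0.2]
width: 0.0942
t 0.6 pos [0.2232 0.3314 0.2049] yaw 90.04 w 0.0942 F [ 0.8 -0.4  0.2] | turn [-0.01  0.04  0.04] shift mm [-419.3  208.1   -0.8]
scene tile 0.0061
scene grey 0.0061
scene red nan
scene cream 0.0057
scene brown nan
top tile 0.0047
top grey 0.0059
top red 0.0052
top cream 0.0051
top brown 0.0046
  return _methods._mean(a, axis=axis, dtype=dtype,
  ret = ret.dtype.type(ret / rcount)
```

```bash
python3 -m jog '[[[0,0,0],[-42,21,0],-1],[[0,0,0],[-84,42,0],-1],[[0,0,0],[-126,63,0],-1],[[0,0,0],[-168,84,0],-1],[[0,0,0],[-210,105,0],-1]]' >/dev/null; python3 -m jog '[[[0,0,0],[-42,21,0],-1],[[0,0,0],[-84,42,0],-1],[[0,0,0],[-126,63,0],-1],[[0,0,0],[-168,84,0],-1],[[0,0,0],[-209,103,0],-1]]'; python3 -m jog '[[[0,0,0],[0,0,0],-1],[[0,0,0],[0,0,0],-1]]'
python3 - <<'E'
from lib import *
go(.4316,-.0877,.116)
p,d=eyes.snapshot("scene"); q,_=eyes.snapshot("top")
sheet([(p,328,230),(p,328,285),(q,362,270),(q,380,265)],"pics/a1.png")
E
```

```text
time: 1.6
tool_pos: [0.4313, -0.0878, 0.205]
ee_rot: [-3.141, -0.0, 1.57]
wrist_force: [0.3, 0.8, -0.1]
width: 0.094
time: 1.8
tool_pos: [0.4306, -0.0861, 0.2046]
ee_rot: [-3.139, -0.001, 1.569]
wrist_force: [-0.1, -0.1, -0.8]
width: 0.0939
t 1.8 pos [ 0.4306 -0.0861  0.2046] yaw 89.87 w 0.0939 F [-0.1 -0.1 -0.8] | turn [-0.13 -0.08 -0.13] shift mm [-1.7  1.2 88.6]
```

View pics/a1.png

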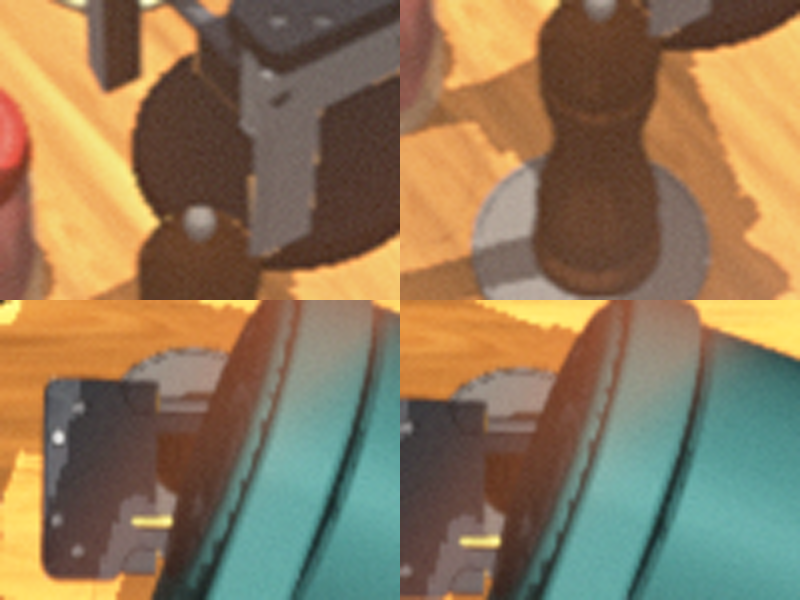

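```bash
python3 -m jog '[[[0,0,0],[-1,1,30],-1],[[0,0,0],[-1,1,60],-1],[[0,0,0],[-1,1,88],-1],[[0,0,0],[-1,1,88],-1],[[0,0,0],[-1,1,88],1]]'; python3 -m jog '[[[0,0,0],[0,0,0],1],[[0,0,0],[0,0,0],1],[[0,0,0],[0,0,0],1],[[0,0,0],[0,0,0],1],[[0,0,0],[0,0,0],1]]';python3 -m jog '[[[0,0,0],[0,0,-5],1],[[0,0,0],[0,0,-15],1],[[0,0,0],[0,0,-30],1],[[0,0,0],[0,0,-30],1],[[0,0,0],[0,0,-30],1]]'; python3 -c "
from lib import *
go(.4314,-.2351,.146)"
```

```text
time: 2.4
tool_pos: [0.4318, -0.0856, 0.118]
ee_rot: [3.141, -0.0, 1.573]
wrist_force: [0.3, -0.2, 0.8]
width: 0.089
time: 2.9
tool_pos: [0.4322, -0.0869, 0.1178]
ee_rot: [3.141, 0.0, 1.571]
wrist_force: [-0.7, 0.1, 0.7]
width: 0.0493
time: 3.4
tool_pos: [0.4322, -0.0868, 0.1477]
ee_rot: [3.141, 0.0, 1.571]
wrist_force: [0.1, -0.6, -2.6]
width: 0.0476
t 3.4 pos [ 0.4322 -0.0868  0.1477] yaw 90.0 w 0.0476 F [ 0.1 -0.6 -2.6] | turn [ 0.04  0.01 -0.  ] shift mm [-148.3   -0.8    1.8]
```

```bash
python3 -m jog '[[[0,0,0],[-15,0,0],1],[[0,0,0],[-45,0,0],1],[[0,0,0],[-85,0,0],1],[[0,0,0],[-120,-1,0],1],[[0,0,0],[-140,-1,0],1]]'>/dev/null; python3 -m jog '[[[0,0,0],[-8,0,0],1],[[0,0,0],[-8,0,10],1],[[0,0,0],[-8,0,20],1],[[0,0,0],[-8,0,26],1],[[0,0,0],[-8,0,29],1]]';python3 -m jog '[[[0,0,0],[0,0,0],1],[[0,0,0],[0,0,0],1]]';  python3 -c "
from lib import *
go(.4314,-.2351,.118)"
```

```text
time: 4.4
tool_pos: [0.4305, -0.2332, 0.1177]
ee_rot: [-3.14, -0.002, 1.572]
wrist_force: [-2.1, 2.8, 6.6]
width: 0.0477
time: 4.6
tool_pos: [0.4312, -0.2344, 0.1185]
ee_rot: [3.141, 0.0, 1.572]
wrist_force: [0.0, -0.2, -2.5]
width: 0.0477
t 4.6 pos [ 0.4312 -0.2344  0.1185] yaw 90.04 w 0.0477 F [ 0.  -0.2 -2.5] | turn [0.03 0.01 0.04] shift mm [-0.7  0.2  0.5]
```

```bash
python3 -m jog '[[[0,0,0],[0,0,0.7],1],[[0,0,0],[0,0,0.7],1],[[0,0,0],[0,0,0.7],1]]'; python3 -m jog '[[[0,0,0],[0,0,0],-1],[[0,0,0],[0,0,0],-1],[[0,0,0],[0,0,0],-1],[[0,0,0],[0,0,0],-1],[[0,0,0],[0,0,0],-1]]'; python3 -m jog '[[[0,0,0],[0,0,-20],-1],[[0,0,0],[0,0,-45],-1],[[0,0,0],[0,0,-80],-1],[[0,0,0],[0,0,-90],-1]]'; python3 -c "
from lib import *
go(.5942,.2254,.206)"
```

```text
time: 4.9
tool_pos: [0.4311, -0.2348, 0.1178]
ee_rot: [3.141, -0.0, 1.571]
wrist_force: [-0.6, -0.7, -2.4]
width: 0.0477
time: 5.4
tool_pos: [0.4311, -0.2348, 0.1179]
ee_rot: [3.141, 0.0, 1.571]
wrist_force: [-0.0, 0.5, -0.5]
width: 0.0846
time: 5.8
tool_pos: [0.4325, -0.2358, 0.2119]
ee_rot: [3.136, 0.004, 1.571]
wrist_force: [1.3, -0.5, 1.0]
width: 0.0938
t 5.8 pos [ 0.4325 -0.2358  0.2119] yaw 90.0 w 0.0938 F [ 1.3 -0.5  1. ] | turn [0.34 0.23 0.  ] shift mm [461.2 161.6   5. ]
```

```bash
python3 -m jog '[[[0,0,0],[42,14.5,0],-1],[[0,0,0],[84,29,0],-1],[[0,0,0],[126,43.5,0],-1],[[0,0,0],[168,58,0],-1],[[0,0,0],[210,73,0],-1]]' >/dev/null; python3 -m jog '[[[0,0,0],[42,14.5,0],-1],[[0,0,0],[84,29,0],-1],[[0,0,0],[126,43.5,0],-1],[[0,0,0],[168,58,0],-1],[[0,0,0],[210,73,0],-1]]' >/dev/null; python3 -m jog '[[[0,0,0],[40,16,20],-1],[[0,0,0],[40,16,50],-1],[[0,0,0],[40,16,70],-1],[[0,0,0],[40,16,70],-1],[[0,0,0],[40,16,70],-1]]'
python3 - <<'E'
from lib import *
go(.5942,.2254,.043)
p,d=eyes.snapshot("scene"); q,_=eyes.snapshot("top")
sheet([(p,308,145),(p,308,185),(q,212,190),(q,430,272)],"pics/a2.png")
E
```

```text
time: 7.3
tool_pos: [0.5927, 0.2251, 0.137]
ee_rot: [-3.14, 0.0, 1.571]
wrist_force: [-0.1, 0.2, 0.5]
width: 0.0943
t 7.3 pos [0.5927 0.2251 0.137 ] yaw 89.99 w 0.0943 F [-0.1  0.2  0.5] | turn [-0.09  0.02 -0.01] shift mm [ 0.3  1.7 94. ]
```

View pics/a2.png

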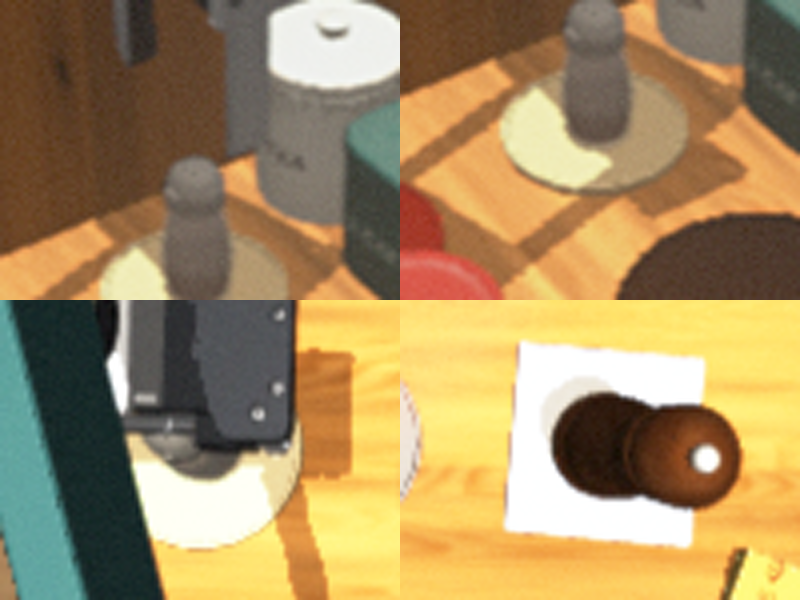

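```bash
python3 -m jog '[[[0,0,0],[0,1,30],-1],[[0,0,0],[0,1,60],-1],[[0,0,0],[0,1,85],-1],[[0,0,0],[0,1,94],-1],[[0,0,0],[0,1,94],-1]]'; python3 -m jog '[[[0,0,0],[0,0,0],1],[[0,0,0],[0,0,0],1],[[0,0,0],[0,0,0],1],[[0,0,0],[0,0,0],1],[[0,0,0],[0,0,0],1]]';python3 -m jog '[[[0,0,0],[0,0,0],1],[[0,0,0],[0,0,-8],1],[[0,0,0],[0,0,-30],1],[[0,0,0],[0,0,-65],1],[[0,0,0],[0,0,-100],1]]'; python3 -c "
from lib import *
go(.4305,-.0832,.143)"
```

```text
time: 7.9
tool_pos: [0.5938, 0.2249, 0.0436]
ee_rot: [-3.141, 0.0, 1.57]
wrist_force: [-0.4, 0.1, 0.7]
width: 0.0938
time: 8.4
tool_pos: [0.5943, 0.2254, 0.0444]
ee_rot: [3.141, -0.0, 1.571]
wrist_force: [0.5, 0.1, 0.7]
width: 0.0576
time: 8.9
tool_pos: [0.5933, 0.2251, 0.1442]
ee_rot: [-3.139, 0.001, 1.571]
wrist_force: [0.6, 0.5, -0.5]
width: 0.0315
t 8.9 pos [0.5933 0.2251 0.1442] yaw 90.0 w 0.0315 F [ 0.6  0.5 -0.5] | turn [-0.12  0.03 -0.  ] shift mm [-308.3 -162.8    1.7]
```

Run:
```python
from lib import *
go(.5942,.2254,.043)
p,d=eyes.snapshot("scene"); q,_=eyes.snapshot("top")
sheet([(p,308,112),(p,308,165),(q,212,190),(q,200,160)],"pics/a3.png")
```

```text
t 8.9 pos [0.5933 0.2251 0.1442] yaw 90.0 w 0.0315 F [ 0.6  0.5 -0.5] | turn [-0.12  0.03 -0.  ] shift mm [  0.4   1.1 101.2]
```

View pics/a3.png

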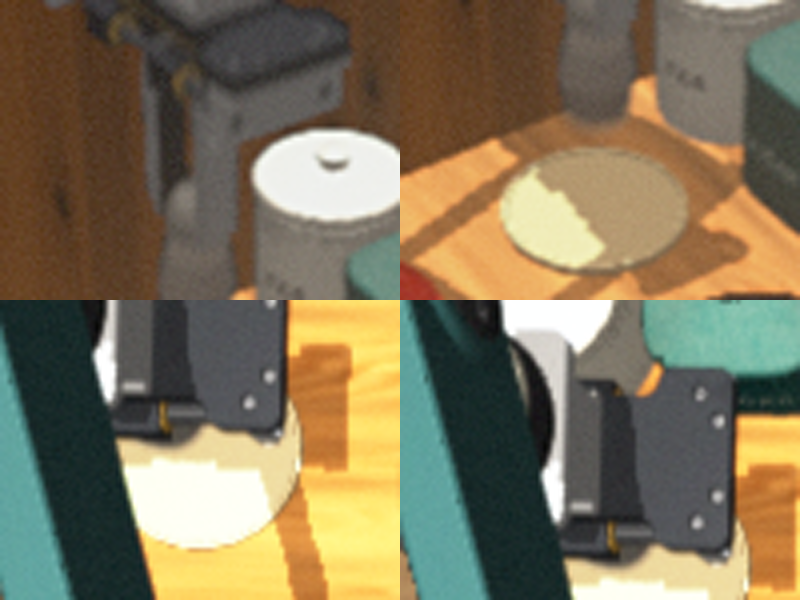

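```bash
python3 - <<'E'
from lib import *
o=robot.get_obs()["tool_pos"]
c,d=ray("scene",[(308,158.5)]); d=d[0]
u=(c-o)[:2]; u/=np.linalg.norm(u)
e=o[:2]+.020*u  # front bottom rim
s=np.dot(e-c[:2],d[:2])/np.dot(d[:2],d[:2]); print("foot z",c+s*d,e)
E
python3 -m jog '[[[0,0,0],[0,0,25],1],[[0,0,0],[0,0,50],1],[[0,0,0],[0,0,65],1],[[0,0,0],[0,0,65],1],[[0,0,0],[0,0,65],1]]'
```

```text
foot z [0.58706663 0.20903229 0.08591907] [0.58672993 0.20924257]
time: 9.5
tool_pos: [0.5939, 0.2252, 0.0785]
ee_rot: [-3.141, 0.0, 1.571]
wrist_force: [-0.7, -0.1, -0.7]
width: 0.0323
```

```bash
python3 -m jog '[[[0,0,0],[0,0,6],1],[[0,0,0],[0,0,10],1],[[0,0,0],[0,0,12],1],[[0,0,0],[0,0,12],1]]';  python3 -m jog '[[[0,0,0],[0,0,1],1],[[0,0,0],[0,0,2],1],[[0,0,0],[0,0,2],1]]'; python3 -m jog '[[[0,0,0],[0,0,1],1],[[0,0,0],[0,0,1.5],1],[[0,0,0],[0,0,1.5],1]]'
```

```text
time: 9.9
tool_pos: [0.5966, 0.2261, 0.0717]
ee_rot: [3.134, -0.002, 1.571]
wrist_force: [-1.0, 0.2, 9.7]
width: 0.0323
time: 10.2
tool_pos: [0.5974, 0.2263, 0.0716]
ee_rot: [3.131, -0.003, 1.571]
wrist_force: [-2.5, -0.0, 13.1]
width: 0.0321
time: 10.5
tool_pos: [0.5979, 0.2265, 0.0715]
ee_rot: [3.129, -0.004, 1.571]
wrist_force: [-3.5, -0.7, 17.1]
width: 0.0323
```

```bash
python3 -m jog '[[[0,0,0],[0,0,-3],1],[[0,0,0],[0,0,-6],1],[[0,0,0],[0,0,-7],1],[[0,0,0],[0,0,-7],1]]';  python3 -m jog '[[[0,0,0],[0,0,0],-0.2],[[0,0,0],[0,0,0],-1],[[0,0,0],[0,0,0],-1],[[0,0,0],[0,0,0],-1],[[0,0,0],[0,0,0],-1]]'
python3 - <<'E'
from lib import *
go(.5942,.2254,.043)
p,d=eyes.snapshot("scene"); q,_=eyes.snapshot("top")
np.save("s4.npy",p)
sheet([(p,308,125),(p,308,165),(q,212,190),(q,200,160)],"pics/a4.png")
E
```

```text
time: 10.9
tool_pos: [0.595, 0.2257, 0.0717]
ee_rot: [3.139, -0.001, 1.571]
wrist_force: [-0.7, 1.0, 5.3]
width: 0.0323
time: 11.4
tool_pos: [0.5937, 0.2251, 0.0697]
ee_rot: [-3.141, 0.0, 1.571]
wrist_force: [0.3, -0.7, -0.1]
width: 0.0688
t 11.4 pos [0.5937 0.2251 0.0697] yaw 89.99 w 0.0688 F [ 0.3 -0.7 -0.1] | turn [-0.06  0.02 -0.01] shift mm [ 0.3  0.5 26.7]
```

View pics/a4.png

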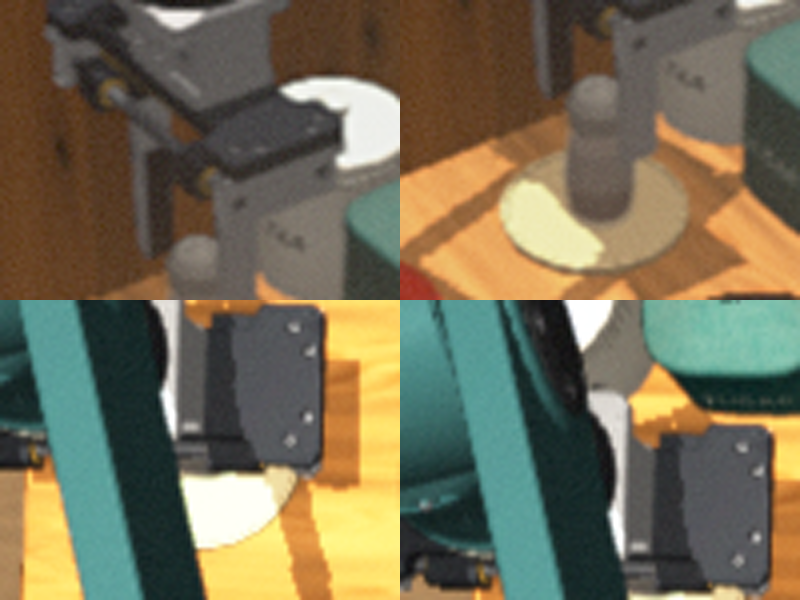

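```bash
python3 -m jog '[[[0,0,0],[0,0.5,0],-1],[[0,0,0],[0,0.5,0],-1],[[0,0,0],[0,0.5,15],-1],[[0,0,0],[0,0.5,26],-1],[[0,0,0],[0,0.5,26],1]]'; python3 -m jog '[[[0,0,0],[0,0,0],1],[[0,0,0],[0,0,0],1],[[0,0,0],[0,0,0],1],[[0,0,0],[0,0,0],1],[[0,0,0],[0,0,0],1]]';python3 -m jog '[[[0,0,0],[0,0,0],1],[[0,0,0],[0,0,0],1],[[0,0,0],[0,0,0],1],[[0,0,0],[0,0,0],1],[[0,0,0],[0,0,0],1]]'
```

```text
time: 12.0
tool_pos: [0.5923, 0.2246, 0.0406]
ee_rot: [-3.136, 0.002, 1.571]
wrist_force: [-0.8, 1.0, -0.5]
width: 0.0891
time: 12.5
tool_pos: [0.5948, 0.2253, 0.0447]
ee_rot: [3.141, -0.0, 1.571]
wrist_force: [-0.1, -0.5, 0.1]
width: 0.0493
time: 13.0
tool_pos: [0.5947, 0.2255, 0.0445]
ee_rot: [3.141, -0.0, 1.571]
wrist_force: [-0.5, 0.6, 0.3]
width: 0.0381
```

```bash
python3 -m jog '[[[0,0,0],[0,0,-8],1],[[0,0,0],[0,0,-30],1],[[0,0,0],[0,0,-65],1],[[0,0,0],[0,0,-95],1],[[0,0,0],[0,0,-100],1]]'; python3 -c "
from lib import *
go(.4305,-.0832,.143)"
```

```text
time: 13.5
tool_pos: [0.5968, 0.2257, 0.1497]
ee_rot: [3.133, -0.002, 1.571]
wrist_force: [0.8, 0.2, -0.6]
width: 0.0379
t 13.5 pos [0.5968 0.2257 0.1497] yaw 89.99 w 0.0379 F [ 0.8  0.2 -0.6] | turn [ 0.49 -0.12 -0.01] shift mm [-308.9 -166.3    4.6]
```

```bash
python3 -m jog '[[[0,0,0],[-20,-10.5,0],1],[[0,0,0],[-55,-29,0],1],[[0,0,0],[-95,-50,0],1],[[0,0,0],[-135,-71,0],1],[[0,0,0],[-175,-92,0],1]]' >/dev/null; python3 -m jog '[[[0,0,0],[-40,-21,0],1],[[0,0,0],[-80,-42,0],1],[[0,0,0],[-115,-61,0],1],[[0,0,0],[-133,-71,0],1],[[0,0,0],[-133.5,-71.5,0],1]]' ; python3 -m jog '[[[0,0,0],[0,0,30],1],[[0,0,0],[0,0,60],1],[[0,0,0],[0,0,80],1],[[0,0,0],[0,0,90],1],[[0,0,0],[0,0,94],1]]'; python3 -c "
from lib import *
go(.4305,-.0832,.0447)"
```

```text
time: 14.5
tool_pos: [0.4291, -0.085, 0.1429]
ee_rot: [-3.139, 0.0, 1.566]
wrist_force: [0.3, 0.2, -1.3]
width: 0.0378
time: 15.0
tool_pos: [0.4302, -0.0823, 0.0486]
ee_rot: [-3.139, -0.001, 1.572]
wrist_force: [-0.1, -0.7, -1.8]
width: 0.0376
t 15.0 pos [ 0.4302 -0.0823  0.0486] yaw 90.05 w 0.0376 F [-0.1 -0.7 -1.8] | turn [-0.17 -0.07  0.05] shift mm [-0.9  0.3  3.9]
```

```bash
python3 -m jog '[[[0,0,0],[-0.5,0,1],1],[[0,0,0],[-0.5,0,3],1],[[0,0,0],[-0.5,0,4],1],[[0,0,0],[-0.5,0,4],1]]'; python3 -m jog '[[[0,0,0],[0,0,1],1],[[0,0,0],[0,0,1],1]]'
```

```text
time: 15.4
tool_pos: [0.4315, -0.0839, 0.0469]
ee_rot: [3.14, 0.0, 1.571]
wrist_force: [0.4, -0.8, -1.6]
width: 0.038
time: 15.6
tool_pos: [0.4311, -0.0838, 0.0454]
ee_rot: [3.141, -0.0, 1.571]
wrist_force: [0.7, 0.4, -0.7]
width: 0.0379
```

Just touching. Release, rise, and head to the pale mill.

```bash
python3 -m jog '[[[0,0,0],[0,0,0.5],1],[[0,0,0],[0,0,0.5],-1],[[0,0,0],[0,0,0.5],-1],[[0,0,0],[0,0,0.5],-1],[[0,0,0],[0,0,0.5],-1]]'; python3 -m jog '[[[0,0,0],[0,0,0],-1],[[0,0,0],[0,0,0],-1],[[0,0,0],[0,0,-30],-1],[[0,0,0],[0,0,-75],-1],[[0,0,0],[0,0,-120],-1]]' ; python3 -m jog '[[[0,0,0],[0,0,-30],-1],[[0,0,0],[0,0,-35],-1],[[0,0,0],[20,0,-35],-1]]';python3 -c "
from lib import *
go(.4281,.2307,.195)"
```

```text
time: 16.1
tool_pos: [0.4311, -0.0838, 0.0449]
ee_rot: [3.141, -0.0, 1.571]
wrist_force: [0.1, 0.8, 0.5]
width: 0.0665
time: 16.6
tool_pos: [0.4303, -0.0835, 0.1654]
ee_rot: [-3.14, -0.001, 1.571]
wrist_force: [0.6, -0.3, 0.1]
width: 0.0941
time: 16.9
tool_pos: [0.4317, -0.065, 0.2006]
ee_rot: [3.139, 0.001, 1.568]
wrist_force: [-0.1, 0.4, -0.6]
width: 0.094
t 16.9 pos [ 0.4317 -0.065   0.2006] yaw 89.83 w 0.094 F [-0.1  0.4 -0.6] | turn [ 0.13  0.08 -0.17] shift mm [295.7  -4.5   5.2]
```

```bash
python3 -m jog '[[[0,0,0],[40,-1,0],-1],[[0,0,0],[85,-2,0],-1],[[0,0,0],[130,-3,0],-1],[[0,0,0],[175,-4,0],-1],[[0,0,0],[220,-4,0],-1]]' >/dev/null; python3 -m jog '[[[0,0,0],[40,0,0],-1],[[0,0,0],[73,0,0],-1],[[0,0,0],[76,0,0],-1],[[0,0,0],[76,0,0],-1],[[0,0,0],[76,0,0],-1]]'
python3 - <<'E'
from lib import *
go(.4281,.2307,.1035)
p,d=eyes.snapshot("scene"); q,_=eyes.snapshot("top")
sheet([(p,235,160),(p,328,290),(q,362,270),(q,212,255)],"pics/a5.png")
E
```

```text
time: 17.9
tool_pos: [0.4268, 0.2312, 0.1988]
ee_rot: [-3.14, 0.001, 1.57]
wrist_force: [-0.2, -1.4, -0.2]
width: 0.0942
t 17.9 pos [0.4268 0.2312 0.1988] yaw 89.95 w 0.0942 F [-0.2 -1.4 -0.2] | turn [-0.08  0.07 -0.05] shift mm [-0.4  1.5 95.3]
```

View pics/a5.png

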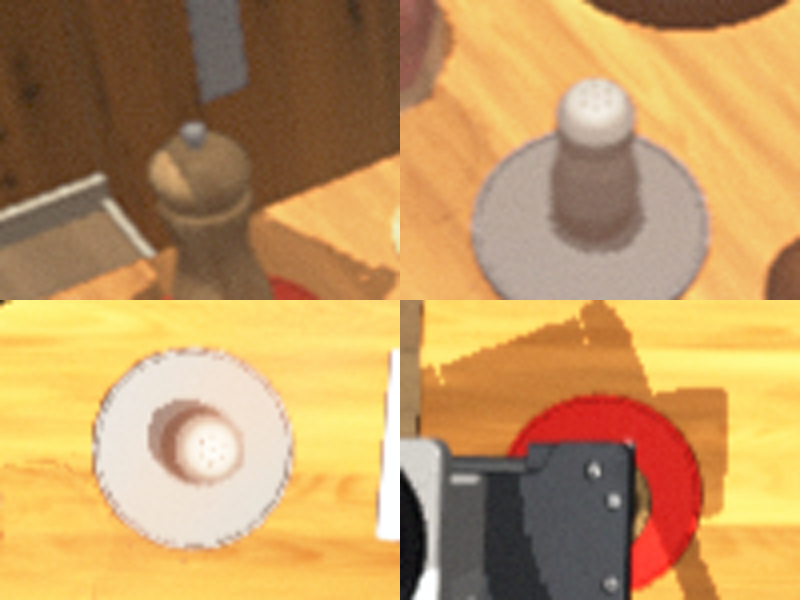

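```bash
python3 -m jog '[[[0,0,0],[0,1,35],-1],[[0,0,0],[0,1,70],-1],[[0,0,0],[0,1,90],-1],[[0,0,0],[0,1,94],-1],[[0,0,0],[0,1,94],-1]]'; python3 -m jog '[[[0,0,0],[0,0,0],1],[[0,0,0],[0,0,0],1],[[0,0,0],[0,0,0],1],[[0,0,0],[0,0,0],1],[[0,0,0],[0,0,0],1]]';python3 -m jog '[[[0,0,0],[0,0,0],1],[[0,0,0],[0,0,0],1],[[0,0,0],[0,0,0],1]]';python3 -m jog '[[[0,0,0],[0,0,-5],1],[[0,0,0],[0,0,-20],1],[[0,0,0],[0,0,-40],1],[[0,0,0],[0,0,-40],1],[[0,0,0],[0,0,-40],1]]'; python3 -c "
from lib import *
go(.5957,.2357,.144)"
```

```text
time: 18.5
tool_pos: [0.428, 0.2314, 0.1056]
ee_rot: [-3.141, 0.0, 1.569]
wrist_force: [-0.4, -0.3, 0.6]
width: 0.0938
time: 19.0
tool_pos: [0.4282, 0.2324, 0.1062]
ee_rot: [3.141, -0.0, 1.571]
wrist_force: [-0.5, 0.8, 0.4]
width: 0.0574
time: 19.3
tool_pos: [0.4281, 0.2321, 0.1059]
ee_rot: [3.141, 0.0, 1.571]
wrist_force: [-0.2, -0.6, 0.2]
width: 0.0473
time: 19.8
tool_pos: [0.4281, 0.2324, 0.1456]
ee_rot: [3.141, -0.0, 1.571]
wrist_force: [-0.1, -0.1, -2.3]
width: 0.0474
t 19.8 pos [0.4281 0.2324 0.1456] yaw 90.0 w 0.0474 F [-0.1 -0.1 -2.3] | turn [ 0.02 -0.02  0.  ] shift mm [  3.3 167.6   1.7]
```

```bash
python3 -m jog '[[[0,0,0],[0,15,0],1],[[0,0,0],[1,45,0],1],[[0,0,0],[2,85,0],1],[[0,0,0],[3,125,0],1],[[0,0,0],[3,155,0],1]]'>/dev/null; python3 -m jog '[[[0,0,0],[0,12,0],1],[[0,0,0],[0,12,0],1],[[0,0,0],[0,12,15],1],[[0,0,0],[0,12,28],1],[[0,0,0],[0,12,36],1]]';python3 -m jog '[[[0,0,0],[0,0,0],1],[[0,0,0],[0,0,0],1],[[0,0,0],[0,0,0],1]]';  python3 -c "
from lib import *
go(.5957,.2357,.1059)"
```

```text
time: 20.8
tool_pos: [0.593, 0.235, 0.1069]
ee_rot: [-3.138, 0.001, 1.571]
wrist_force: [-0.1, -0.0, -2.3]
width: 0.0474
time: 21.1
tool_pos: [0.5952, 0.2355, 0.1106]
ee_rot: [3.14, -0.0, 1.571]
wrist_force: [0.3, 0.3, -0.0]
width: 0.0474
t 21.1 pos [0.5952 0.2355 0.1106] yaw 90.01 w 0.0474 F [ 0.3  0.3 -0. ] | turn [ 0.07 -0.03  0.01] shift mm [0.2 0.5 4.7]
```

```bash
python3 -m jog '[[[0,0,0],[0,0,0],1],[[0,0,0],[0,0,0],1]]';python3 -m jog '[[[0,0,0],[0,0,2],1],[[0,0,0],[0,0,2],1],[[0,0,0],[0,0,2],1]]'; python3 -m jog '[[[0,0,0],[0,0,2],1],[[0,0,0],[0,0,2],1],[[0,0,0],[0,0,2],1]]'
```

```text
time: 21.3
tool_pos: [0.5953, 0.2354, 0.1104]
ee_rot: [3.14, -0.0, 1.571]
wrist_force: [-0.8, -0.2, -1.6]
width: 0.0474
time: 21.6
tool_pos: [0.595, 0.2352, 0.1076]
ee_rot: [-3.141, 0.0, 1.571]
wrist_force: [0.0, -0.2, -0.9]
width: 0.0473
time: 21.9
tool_pos: [0.5951, 0.2353, 0.1059]
ee_rot: [3.141, -0.0, 1.571]
wrist_force: [-0.1, 0.3, -1.9]
width: 0.0474
```

```bash
python3 -m jog '[[[0,0,0],[0,0,0.7],1],[[0,0,0],[0,0,0.7],1],[[0,0,0],[0,0,0.7],-1],[[0,0,0],[0,0,0.7],-1],[[0,0,0],[0,0,0.7],-1]]'; python3 -m jog '[[[0,0,0],[0,0,0],-1],[[0,0,0],[0,0,0],-1],[[0,0,0],[0,0,0],-1],[[0,0,0],[0,0,-30],-1],[[0,0,0],[0,0,-75],-1]]'; python3 -m jog '[[[0,0,0],[0,0,-15],-1],[[0,0,0],[-30,0,-15],-1],[[0,0,0],[-75,3,-15],-1],[[0,0,0],[-120,6,-15],-1],[[0,0,0],[-165,8,-15],-1]]';  python3 -m jog '[[[0,0,8],[-45,2,0],-1],[[0,0,16],[-90,3,0],-1],[[0,0,24],[-130,4,0],-1],[[0,0,32],[-165,5,0],-1],[[0,0,40],[-180,6,0],-1]]'
python3 - <<'E'
from lib import *
go(.608,-.1115,.2,47)
E
```

```text
time: 22.4
tool_pos: [0.5949, 0.2353, 0.1049]
ee_rot: [-3.141, -0.0, 1.571]
wrist_force: [0.7, 0.1, 0.3]
width: 0.0683
time: 22.9
tool_pos: [0.5929, 0.2346, 0.1765]
ee_rot: [-3.133, 0.002, 1.571]
wrist_force: [0.5, 0.1, 0.6]
width: 0.0939
time: 23.4
tool_pos: [0.6028, 0.0689, 0.1944]
ee_rot: [-3.141, 0.0, 1.572]
wrist_force: [0.1, -0.2, 0.2]
width: 0.0938
time: 23.9
tool_pos: [0.6085, -0.1132, 0.1941]
ee_rot: [-3.141, 0.001, 0.863]
wrist_force: [0.5, -0.0, -0.1]
width: 0.0944
t 23.9 pos [ 0.6085 -0.1132  0.1941] yaw 49.46 w 0.0944 F [ 0.5 -0.  -0.1] | turn [-0.01  0.07  2.46] shift mm [ 1.  -1.5 -5.9]
```

Run:
```python
from lib import *
from scipy.optimize import least_squares
C=np.vstack([cloud(n,np.load(n+"0.npz")["d"]) for n in P])
k=C[(C[:,2]>.015)&(C[:,2]<.06)&(np.hypot(C[:,0]-.608,C[:,1]+.111)<.042)][:,:2]
def res(p):
    w=p[2]+np.arange(6)*np.pi/3; return ((k-p[:2])@np.array([np.cos(w),np.sin(w)])).max(1)-.031
for y in(.6,.8,1.0):
    r=least_squares(res,[.608,-.111,y],loss="soft_l1",f_scale=.001); print(r.x,np.degrees(r.x[2]),r.cost*1e3,np.std(res(r.x)))
go(.608,-.1115,.2,47)
p,_=eyes.snapshot("scene"); q,_=eyes.snapshot("top")
sheet([(p,410,225),(p,308,150),(q,373,187),(q,400,170)],"pics/a6.png")
```

```text
[ 0.608084   -0.11108749  0.83246966] 47.69699789492901 0.20044720935490054 0.0008785508187874363
[ 0.608084   -0.11108749  0.83246966] 47.69699786894563 0.20044720935490176 0.0008785508188087045
[ 0.608084   -0.11108748  0.83246995] 47.69701484654733 0.20044720935594898 0.0008785508050725222
t 23.9 pos [ 0.6085 -0.1132  0.1941] yaw 49.46 w 0.0944 F [ 0.5 -0.  -0.1] | turn [-0.01  0.07  2.46] shift mm [ 1.  -1.5 -5.9]
```

View pics/a6.png

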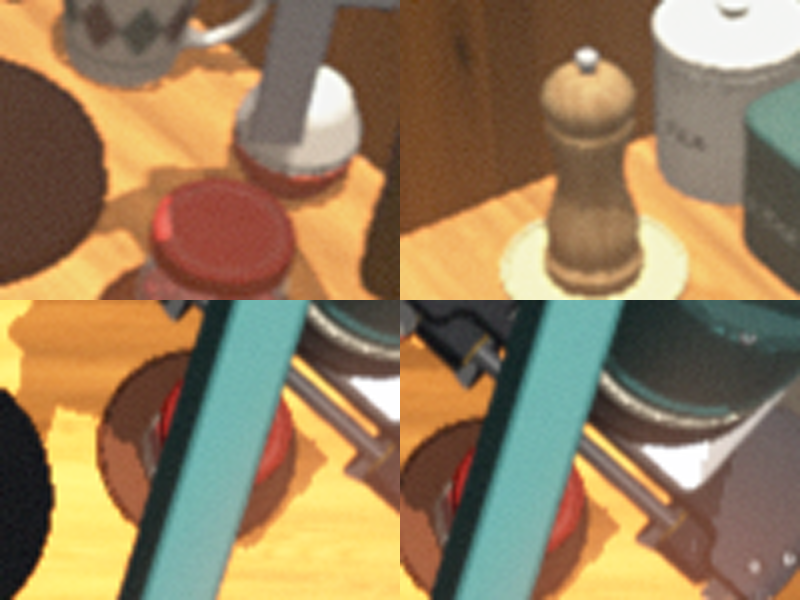

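```bash
python3 -m jog '[[[0,0,1.8],[2,-1,20],-1],[[0,0,1.8],[2,-1,50],-1],[[0,0,1.8],[2,-1,75],-1],[[0,0,1.8],[2,-1,75],-1],[[0,0,1.8],[2,-1,75],-1]]';  python3 -c "
from lib import *
go(.6081,-.1111,.047,47.7)"
```

```text
time: 24.5
tool_pos: [0.6094, -0.1064, 0.1199]
ee_rot: [-3.14, 0.0, 0.844]
wrist_force: [0.7, -0.6, 0.7]
width: 0.0941
t 24.5 pos [ 0.6094 -0.1064  0.1199] yaw 48.36 w 0.0941 F [ 0.7 -0.6  0.7] | turn [-0.07  0.01  0.66] shift mm [-4.3  2.2 72.9]
```

```bash
python3 -m jog '[[[0,0,0.6],[-4,2,0],-1],[[0,0,0.6],[-4,2,25],-1],[[0,0,0.6],[-4,2,50],-1],[[0,0,0.6],[-4,2,68],-1],[[0,0,0.6],[-4,2,72],-1]]'; python3 -m jog '[[[0,0,0],[0,0,0],-1],[[0,0,0],[0,0,0],1],[[0,0,0],[0,0,0],1],[[0,0,0],[0,0,0],1],[[0,0,0],[0,0,0],1]]'; python3 -m jog '[[[0,0,0],[0,0,0],1],[[0,0,0],[0,0,0],1],[[0,0,0],[0,0,0],1],[[0,0,0],[0,0,0],1]]'; python3 -m jog '[[[0,0,0],[0,0,-5],1],[[0,0,0],[0,0,-20],1],[[0,0,0],[0,0,-40],1],[[0,0,0],[0,0,-40],1],[[0,0,0],[0,0,-40],1]]'; python3 -c "
from lib import *
go(.6081,-.1111,.2,47.7)"
```

```text
time: 25.0
tool_pos: [0.6078, -0.1119, 0.0472]
ee_rot: [-3.14, 0.001, 0.831]
wrist_force: [-0.2, 0.0, -0.2]
width: 0.094
time: 25.5
tool_pos: [0.6087, -0.1121, 0.0489]
ee_rot: [3.14, -0.0, 0.831]
wrist_force: [-2.3, -2.3, 2.2]
width: 0.0658
time: 25.9
tool_pos: [0.6087, -0.1122, 0.0488]
ee_rot: [3.141, -0.0, 0.831]
wrist_force: [-1.4, -1.2, 4.5]
width: 0.0644
time: 26.4
tool_pos: [0.6085, -0.1118, 0.0881]
ee_rot: [3.141, -0.0, 0.831]
wrist_force: [-0.4, 1.3, -4.7]
width: 0.0641
t 26.4 pos [ 0.6085 -0.1118  0.0881] yaw 47.61 w 0.0641 F [-0.4  1.3 -4.7] | turn [ 0.01 -0.02 -0.09] shift mm [   0.3   -0.7 -111.9]
```

```bash
python3 -m jog '[[[0,0,0],[6,-16,-10],1],[[0,0,0],[18,-48,-20],1],[[0,0,0],[32,-85,-20],1],[[0,0,0],[47,-125,-20],1],[[0,0,0],[62,-165,-20],1]]'>/dev/null; python3 -m jog '[[[0,0,0],[15,-40,0],1],[[0,0,0],[30,-80,0],1],[[0,0,0],[45,-120,0],1],[[0,0,0],[58,-155,0],1],[[0,0,0],[66,-177,0],1]]' ; python3 -m jog '[[[0,0,0],[5,-14,0],1],[[0,0,0],[6,-17,0],1],[[0,0,0],[6,-17,0],1],[[0,0,0],[6,-17,0],1]]'; python3 -c "
from lib import *
go(.4334,.2298,.0488,47.7)"
```

```text
time: 27.4
tool_pos: [0.4389, 0.2159, 0.1075]
ee_rot: [-3.139, 0.001, 0.834]
wrist_force: [0.7, -0.4, -3.8]
width: 0.0644
time: 27.8
tool_pos: [0.4335, 0.2285, 0.1079]
ee_rot: [3.141, 0.001, 0.83]
wrist_force: [-0.2, -0.5, -4.8]
width: 0.0647
t 27.8 pos [0.4335 0.2285 0.1079] yaw 47.57 w 0.0647 F [-0.2 -0.5 -4.8] | turn [ 0.01  0.04 -0.13] shift mm [ 0.9 -1.  59.1]
```

```bash
python3 -m jog '[[[0,0,0],[1,-1,20],1],[[0,0,0],[1,-1,40],1],[[0,0,0],[1,-1,52],1],[[0,0,0],[1,-1,55],1],[[0,0,0],[1,-1,55],1]]'; python3 -m jog '[[[0,0,0],[0,0,0],1],[[0,0,0],[0,0,2],1],[[0,0,0],[0,0,2],1],[[0,0,0],[0,0,2],1]]'; python3 -m jog '[[[0,0,0],[0,0,1],1],[[0,0,0],[0,0,1],1],[[0,0,0],[0,0,1],1]]'
```

```text
time: 28.3
tool_pos: [0.4336, 0.23, 0.0528]
ee_rot: [-3.141, 0.001, 0.83]
wrist_force: [0.6, 0.2, -4.6]
width: 0.0646
time: 28.7
tool_pos: [0.4338, 0.2307, 0.0515]
ee_rot: [3.141, -0.001, 0.831]
wrist_force: [-0.1, -0.0, -4.3]
width: 0.0645
time: 29.0
tool_pos: [0.4335, 0.2306, 0.0501]
ee_rot: [-3.142, -0.0, 0.831]
wrist_force: [0.1, -0.7, -4.6]
width: 0.0645
```

```bash
python3 -m jog '[[[0,0,0],[0,0,1],1],[[0,0,0],[0,0,1],1],[[0,0,0],[0,0,1],1]]'; python3 -m jog '[[[0,0,0],[0,0,1],1],[[0,0,0],[0,0,1],1],[[0,0,0],[0,0,1],1]]'
```

```text
time: 29.3
tool_pos: [0.4335, 0.2306, 0.049]
ee_rot: [-3.141, 0.0, 0.831]
wrist_force: [-0.2, -0.3, -4.2]
width: 0.0641
time: 29.6
tool_pos: [0.4337, 0.2305, 0.0488]
ee_rot: [3.141, -0.0, 0.831]
wrist_force: [-2.7, -2.1, 1.4]
width: 0.0645
```

```bash
python3 -m jog '[[[0,0,0],[0,0,0],-1],[[0,0,0],[0,0,0],-1],[[0,0,0],[0,0,0],-1],[[0,0,0],[0,0,0],-1],[[0,0,0],[0,0,0],-1]]'; python3 -m jog '[[[0,0,0],[0,0,-30],-1],[[0,0,0],[0,0,-75],-1],[[0,0,0],[0,0,-120],-1],[[0,0,0],[0,0,-160],-1],[[0,0,0],[0,0,-163],-1]]'; python3 -m jog '[[[0,0,-8.5],[0,0,0],-1],[[0,0,-17],[0,0,0],-1],[[0,0,-25.5],[0,0,0],-1],[[0,0,-34],[0,0,0],-1],[[0,0,-42.4],[0,0,0],-1]]';python3 -c "
from lib import *
go(.4311,-.2348,.21,90)"
```

```text
time: 30.1
tool_pos: [0.4337, 0.2306, 0.0481]
ee_rot: [3.142, -0.0, 0.831]
wrist_force: [-0.7, -0.3, 0.2]
width: 0.0933
time: 30.6
tool_pos: [0.4365, 0.2318, 0.2181]
ee_rot: [3.136, -0.012, 0.831]
wrist_force: [-0.1, -0.6, 0.7]
width: 0.094
time: 31.1
tool_pos: [0.4331, 0.2304, 0.2097]
ee_rot: [-3.14, 0.001, 1.577]
wrist_force: [0.5, -0.2, 0.5]
width: 0.094
t 31.1 pos [0.4331 0.2304 0.2097] yaw 90.35 w 0.094 F [ 0.5 -0.2  0.5] | turn [-0.11  0.04  0.35] shift mm [-465.2   -4.9    0. ]
```

```bash
python3 -m jog '[[[0,0,0],[-30,0,0],-1],[[0,0,0],[-75,-1,0],-1],[[0,0,0],[-120,-1,0],-1],[[0,0,0],[-165,-2,0],-1],[[0,0,0],[-210,-2,0],-1]]'>/dev/null; python3 -m jog '[[[0,0,0],[-45,0,0],-1],[[0,0,0],[-90,-1,0],-1],[[0,0,0],[-135,-1,0],-1],[[0,0,0],[-180,-2,0],-1],[[0,0,0],[-220,-2,0],-1]]'>/dev/null; python3 -m jog '[[[0,0,0],[-25,0,0],-1],[[0,0,0],[-34,0,0],-1],[[0,0,0],[-34,0,0],-1],[[0,0,0],[-34,0,0],-1]]'
python3 - <<'E'
from lib import *
go(.4311,-.2348,.1175)
p,_=eyes.snapshot("scene"); q,_=eyes.snapshot("top")
sheet([(p,380,330),(p,238,200),(q,373,187),(q,212,265)],"pics/a7.png")
h=cv2.cvtColor(q,cv2.COLOR_RGB2HSV)
from scipy.optimize import least_squares
m=np.zeros((480,640),np.uint8); cv2.circle(m,(373,187),31,255,-1)
m&=~cv2.inRange(h,(0,0,150),(180,255,255)); c=max(cv2.findContours(m,0,cv2.CHAIN_APPROX_NONE)[0],key=cv2.contourArea)[:,0]
w=plane("top",c,.005)[:,:2]
print("brown",least_squares(lambda p:np.hypot(*(w-p[:2]).T)-p[2],[*w.mean(0),.054],loss="soft_l1",f_scale=.001).x.round(4))
E
```

```text
time: 32.5
tool_pos: [0.4295, -0.2323, 0.2106]
ee_rot: [-3.141, -0.001, 1.572]
wrist_force: [0.5, 0.6, 0.3]
width: 0.0937
t 32.5 pos [ 0.4295 -0.2323  0.2106] yaw 90.04 w 0.0937 F [0.5 0.6 0.3] | turn [-0.03 -0.08  0.04] shift mm [-2.6  1.6 93.1]
brown [ 0.6099 -0.1047  0.0493]
```

View pics/a7.png

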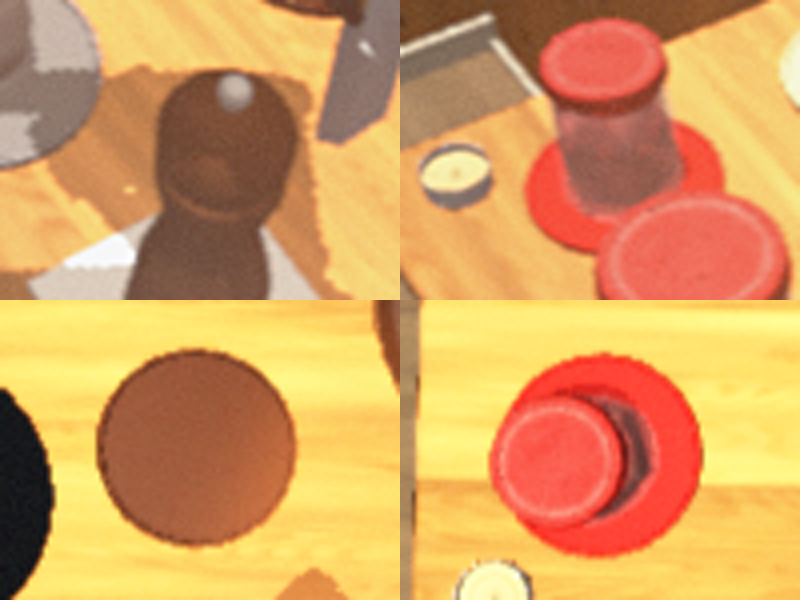

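```bash
python3 -m jog '[[[0,0,0],[-1,1,35],-1],[[0,0,0],[-1,1,70],-1],[[0,0,0],[-1,1,90],-1],[[0,0,0],[-1,1,92],-1],[[0,0,0],[-1,1,92],-1]]'; python3 -m jog '[[[0,0,0],[0,0,0],1],[[0,0,0],[0,0,0],1],[[0,0,0],[0,0,0],1],[[0,0,0],[0,0,0],1],[[0,0,0],[0,0,0],1]]'; python3 -m jog '[[[0,0,0],[0,0,0],1],[[0,0,0],[0,0,0],1],[[0,0,0],[0,0,0],1]]'; python3 -m jog '[[[0,0,0],[0,0,-5],1],[[0,0,0],[0,0,-20],1],[[0,0,0],[0,0,-40],1],[[0,0,0],[0,0,-40],1],[[0,0,0],[0,0,-40],1]]'
python3 - <<'E'
from lib import *
q,_=eyes.snapshot("top")
h=cv2.cvtColor(q,cv2.COLOR_RGB2HSV); b=(h[...,2]<200).astype(np.uint8)*255
m=np.zeros((480,640),np.uint8); m[150:222,340:405]=b[150:222,340:405]
for c in cv2.findContours(m,0,cv2.CHAIN_APPROX_NONE)[0]:
    if cv2.contourArea(c)>500: (x,y),r=cv2.minEnclosingCircle(c); e=cv2.fitEllipse(c); print((x,y,r),e,plane("top",e[0],.005)); E=plane("top",e[0],.005)[0]
go(E[0],E[1],.157)
E
```

```text
time: 33.1
tool_pos: [0.4307, -0.2335, 0.1193]
ee_rot: [-3.142, -0.0, 1.572]
wrist_force: [0.8, -0.8, 0.7]
width: 0.0939
time: 33.6
tool_pos: [0.4307, -0.2346, 0.1194]
ee_rot: [3.141, 0.0, 1.571]
wrist_force: [0.4, -0.6, 0.1]
width: 0.0574
time: 33.9
tool_pos: [0.4306, -0.2347, 0.1191]
ee_rot: [3.141, 0.0, 1.571]
wrist_force: [1.0, -0.3, 0.2]
width: 0.0478
time: 34.4
tool_pos: [0.4305, -0.2343, 0.1588]
ee_rot: [3.142, -0.0, 1.571]
wrist_force: [0.7, -0.4, -2.7]
width: 0.0473
(371.3163146972656, 186.5, 24.729318618774414) ((371.2771301269531, 186.40692138671875), (47.937034606933594, 48.554317474365234), 76.84565734863281) [[ 0.60980973 -0.10556243  0.005     ]]
t 34.45 pos [ 0.4301 -0.234   0.158 ] yaw 90.0 w 0.0478 F [ 0.5 -0.  -2.3] | turn [-0.08 -0.07  0.  ] shift mm [128.5 179.7   0.9]
```

```bash
python3 -m jog '[[[0,0,5],[9,12,0],1],[[0,0,12],[26,37,0],1],[[0,0,19],[49,69,0],1],[[0,0,26],[73,102,0],1],[[0,0,30],[93,131,0],1]]'; python3 -m jog '[[[0,0,0],[0,0,0],1],[[0,0,0],[0,0,0],1]]'
python3 - <<'E'
from lib import *
go(.6097,-.106,.158,60)
E
```

```text
time: 34.95
tool_pos: [0.562, -0.1398, 0.1571]
ee_rot: [-3.139, 0.0, 1.044]
wrist_force: [-0.1, -1.0, -1.6]
width: 0.0479
time: 35.15
tool_pos: [0.5608, -0.1408, 0.157]
ee_rot: [-3.138, 0.001, 1.049]
wrist_force: [-0.4, -0.7, -2.5]
width: 0.0477
t 35.15 pos [ 0.5608 -0.1408  0.157 ] yaw 60.12 w 0.0477 F [-0.4 -0.7 -2.5] | turn [-0.22  0.07  0.12] shift mm [54.5 25.  -1.2]
```

```bash
python3 -m jog '[[[0,0,0],[15,7,0],1],[[0,0,0],[38,17,0],1],[[0,0,0],[51,23,0],1],[[0,0,0],[54,25,0],1],[[0,0,0],[54,25,0],1]]'; python3 -m jog '[[[0,0,0],[0,0,0],1],[[0,0,0],[0,0,0],1]]'
python3 - <<'E'
from lib import *
go(.6097,-.106,.1191,60)
p,_=eyes.snapshot("scene"); q,_=eyes.snapshot("top")
cv2.imwrite("pics/a8.png",np.hstack([p[100:400,270:600],q[60:360,240:560]])[...,::-1])
E
```

```text
time: 35.65
tool_pos: [0.6101, -0.1073, 0.1587]
ee_rot: [-3.141, 0.001, 1.047]
wrist_force: [0.2, 0.3, -2.0]
width: 0.0478
time: 35.85
tool_pos: [0.6097, -0.1078, 0.1592]
ee_rot: [-3.142, 0.0, 1.046]
wrist_force: [0.7, -0.1, -2.8]
width: 0.0477
t 35.85 pos [ 0.6097 -0.1078  0.1592] yaw 59.95 w 0.0477 F [ 0.7 -0.1 -2.8] | turn [-0.    0.02 -0.05] shift mm [ 1.6 -0.9 40.1]
```

View pics/a8.png

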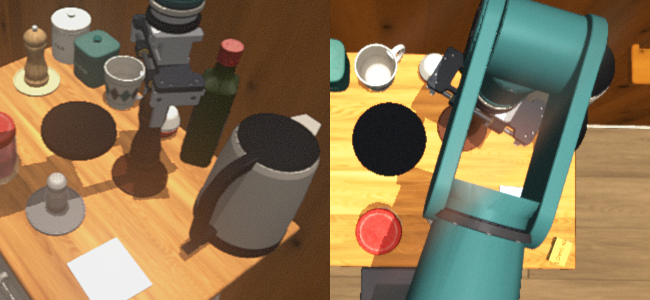

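```bash
python3 -m jog '[[[0,0,0],[1,-1,12],1],[[0,0,0],[1,-1,24],1],[[0,0,0],[1,-1,33],1],[[0,0,0],[1,-1,37],1],[[0,0,0],[1,-1,37],1]]'; python3 -m jog '[[[0,0,0],[0,0,0],1],[[0,0,0],[0,0,1],1],[[0,0,0],[0,0,2],1],[[0,0,0],[0,0,2],1]]'; python3 -m jog '[[[0,0,0],[0,0,0.5],1],[[0,0,0],[0,0,0.5],1],[[0,0,0],[0,0,0.5],1]]'; python3 -m jog '[[[0,0,0],[0,0,0.5],1],[[0,0,0],[0,0,0.5],1],[[0,0,0],[0,0,0.5],1]]'
```

```text
time: 36.45
tool_pos: [0.6092, -0.1057, 0.1206]
ee_rot: [-3.139, 0.001, 1.047]
wrist_force: [0.0, -0.5, -1.7]
width: 0.0476
time: 36.85
tool_pos: [0.6099, -0.1058, 0.1202]
ee_rot: [3.141, -0.0, 1.047]
wrist_force: [-0.4, 0.4, -1.5]
width: 0.0478
time: 37.15
tool_pos: [0.6098, -0.1058, 0.1196]
ee_rot: [3.142, -0.0, 1.047]
wrist_force: [-0.3, -0.1, -2.5]
width: 0.048
time: 37.45
tool_pos: [0.61, -0.1059, 0.1193]
ee_rot: [3.141, -0.0, 1.047]
wrist_force: [-0.5, 0.2, -1.0]
width: 0.0477
```

```bash
python3 -m jog '[[[0,0,0],[0,0,0.4],1],[[0,0,0],[0,0,0.4],-1],[[0,0,0],[0,0,0.4],-1],[[0,0,0],[0,0,0.4],-1],[[0,0,0],[0,0,0.4],-1]]'; python3 -m jog '[[[0,0,0],[0,0,0],-1],[[0,0,0],[0,0,0],-1],[[0,0,0],[0,0,-25],-1],[[0,0,0],[0,0,-60],-1],[[0,0,0],[0,0,-100],-1]]'; python3 -m jog '[[[0,0,0],[-15,-26,0],-1],[[0,0,0],[-35,-61,0],-1],[[0,0,0],[-57,-99,0],-1],[[0,0,0],[-80,-138,0],-1],[[0,0,0],[-102,-177,0],-1]]'; python3 -m jog '[[[0,0,0],[30,-30,0],-1],[[0,0,0],[60,-60,0],-1],[[0,0,0],[90,-80,0],-1],[[0,0,0],[130,-90,0],-1],[[0,0,0],[170,-100,0],-1]]'; python3 -c "
from lib import *
go(.2,.5,.22,60)"
```

```text
time: 37.95
tool_pos: [0.6099, -0.1058, 0.1187]
ee_rot: [3.142, -0.0, 1.047]
wrist_force: [-0.0, -1.2, 0.4]
width: 0.0762
time: 38.45
tool_pos: [0.609, -0.1056, 0.2181]
ee_rot: [-3.138, 0.001, 1.047]
wrist_force: [0.8, 0.4, 0.2]
width: 0.0942
time: 38.95
tool_pos: [0.4038, -0.1055, 0.2186]
ee_rot: [3.141, 0.0, 1.047]
wrist_force: [-0.2, -0.6, 0.3]
width: 0.0937
time: 39.45
tool_pos: [0.4038, 0.093, 0.2194]
ee_rot: [3.14, -0.001, 1.047]
wrist_force: [0.1, -1.2, -0.8]
width: 0.094
t 39.45 pos [0.4038 0.093  0.2194] yaw 59.97 w 0.094 F [ 0.1 -1.2 -0.8] | turn [ 0.11 -0.07 -0.03] shift mm [ 250.4 -380.2   -1.1]
```

```bash
python3 -m jog '[[[0,0,0],[24,-37,0],-1],[[0,0,0],[48,-74,0],-1],[[0,0,0],[72,-111,0],-1],[[0,0,0],[96,-148,0],-1],[[0,0,0],[120,-185,0],-1]]'; python3 -m jog '[[[0,0,0],[24,-37,0],-1],[[0,0,0],[48,-74,0],-1],[[0,0,0],[72,-111,0],-1],[[0,0,0],[96,-148,0],-1],[[0,0,0],[120,-185,0],-1]]'
python3 - <<'E'
from lib import *
p,_=eyes.snapshot("scene"); q,_=eyes.snapshot("top"); np.savez("end.npz",p=p,q=q)
sheet([(q,373,187),(q,212,190),(q,212,265),(q,362,270)],"pics/e1.png")
cv2.imwrite("pics/e2.png",p[100:400,170:600,::-1])
E
```

```text
time: 39.95
tool_pos: [0.3026, 0.2894, 0.219]
ee_rot: [3.141, -0.001, 1.047]
wrist_force: [1.3, 0.7, -0.1]
width: 0.0943
time: 40.45
tool_pos: [0.2023, 0.486, 0.2189]
ee_rot: [3.141, -0.001, 1.048]
wrist_force: [0.0, 0.9, 0.5]
width: 0.0938
```

View pics/e1.png

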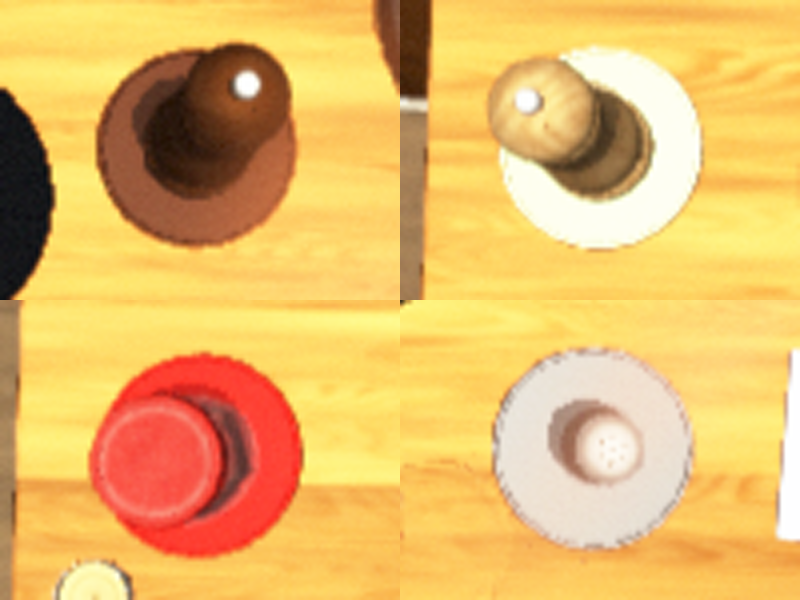

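View pics/e2.png

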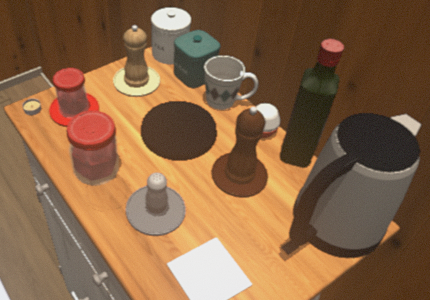

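Run:
```python
from lib import *
for n,px,z,c in[("dark",(384.1,170.9),.173,(.6097,-.1056)),("light",(193.6,177.6),.1475,(.5957,.2357)),("jar",(200.9,267.9),.091,(.4327,.2305)),("shaker",(364.6,269.4),.094,(.4305,-.0832))]:
    X=plane("top",px,z)[0][:2]; print(n,X.round(4),"off mm",((X-c)*1e3).round(1))
```

```text
dark [ 0.6103 -0.1056] off mm [0.6 0. ]
light [0.5957 0.235 ] off mm [ 0.  -0.7]
jar [0.4317 0.2313] off mm [-1.   0.8]
shaker [ 0.4342 -0.0828] off mm [3.7 0.4]
```

All four are upright and within about 4 mm of their coaster centres, so I'm handing in.

```bash
python3 -c "
from bench import close_job,robot
print(robot.get_obs()['time']); print(close_job())"
```

```text
40.55
the job is handed in; nothing more can be done
None
```

All four seasonings are standing upright on the coasters of their own colour, and I handed the job in at 40.6 s. I parked the dark mill on the white tile. Then I moved the shaker to grey, the pale mill to cream and the smaller red-lidded jar to red, and last the dark mill from the tile to brown.

**Final checks:** With the arm clear, the last pictures from both cameras showed everything upright. Measured from the top camera, the offsets from the coaster centres were:

| Item | Offset from centre |
|---|---|
| Dark mill | 0.6 mm |
| Pale mill | 0.7 mm |
| Red-lidded jar | about 1.3 mm |
| Shaker | about 3.7 mm |

**What went wrong:**
- **Shaker grip:** I lifted too early the first time, so the shaker was held only by its dome. I put it back on the cream coaster, pressing to about 17 N at the wrist, and gripped it again properly; it stayed upright throughout.
- **Brown coaster:** my first circle fit came out with too small a radius because the jar covered part of the coaster. I measured it again once the jar was gone, and the dark mill was placed using that value.

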